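Touch-dry test of the two round prints

TASK

Check by touch whether the ink on the two round test plates has dried: rest the fingertips lightly on top of the small round plate for about a second so that it just gives on its spring, lift off, then do the same on the large round plate and withdraw the hand well clear. Do not press a plate down to its stop, leave the two square plates alone, and do not pick up or shift anything else on the bench.

Things in the scene. Friction and masses are not known exactly. Their poses are not given: they have to be found in the camera images.
- small_round_top (a point): centre of the upper face of the small round test plate, a disc 44 mm across, 5 mm thick, white with a grey ink patch; z points up. The face is level, 70 mm above the bench, and the point sinks with the plate.
- small_round (a joint): how far the small round test plate, a disc 44 mm across has sunk, in m: 0 = up at rest, 0.016 = down on its stop. A spring brings it back up: it starts to sink at about 1 N and takes about 0.5 N more for each mm (about 8 N at 14 mm).
- small_round_stand: the stand, bolted to the bench, under the small round test plate, a disc 44 mm across: dark steel foot 64 x 64 x 8 mm with a sleeve 22 mm across up to 41 mm, in which the plate's plunger slides. Origin: centre of the underside of the foot, on the bench, straight below the plate's centre; z up.
- large_round_top (a point): centre of the upper face of the large round test plate, a disc 80 mm across, 5 mm thick, white with a grey ink patch; z points up. The face is level, 70 mm above the bench, and the point sinks with the plate.
- large_round (a joint): how far the large round test plate, a disc 80 mm across has sunk, in m: 0 = up at rest, 0.016 = down on its stop. A spring brings it back up: it starts to sink at about 1 N and takes about 0.5 N more for each mm (about 8 N at 14 mm).
- large_round_stand: the stand, bolted to the bench, under the large round test plate, a disc 80 mm across: dark steel foot 64 x 64 x 8 mm with a sleeve 22 mm across up to 41 mm, in which the plate's plunger slides. Origin: centre of the underside of the foot, on the bench, straight below the plate's centre; z up.
- small_square_top (a point): centre of the upper face of the small square test plate, 44 x 44 mm, 5 mm thick, white with a grey ink patch; z points up. The face is level, 70 mm above the bench, and the point sinks with the plate.
- small_square (a joint): how far the small square test plate, 44 x 44 mm has sunk, in m: 0 = up at rest, 0.016 = down on its stop. A spring brings it back up: it starts to sink at about 1 N and takes about 0.5 N more for each mm (about 8 N at 14 mm).
- small_square_stand: the stand, bolted to the bench, under the small square test plate, 44 x 44 mm: dark steel foot 64 x 64 x 8 mm with a sleeve 22 mm across up to 41 mm, in which the plate's plunger slides. Origin: centre of the underside of the foot, on the bench, straight below the plate's centre; z up.
- large_square_top (a point): centre of the upper face of the large square test plate, 76 x 76 mm, 5 mm thick, white with a grey ink patch; z points up. The face is level, 70 mm above the bench, and the point sinks with the plate.
- large_square (a joint): how far the large square test plate, 76 x 76 mm has sunk, in m: 0 = up at rest, 0.016 = down on its stop. A spring brings it back up: it starts to sink at about 1 N and takes about 0.5 N more for each mm (about 8 N at 14 mm).
- large_square_stand: the stand, bolted to the bench, under the large square test plate, 76 x 76 mm: dark steel foot 64 x 64 x 8 mm with a sleeve 22 mm across up to 41 mm, in which the plate's plunger slides. Origin: centre of the underside of the foot, on the bench, straight below the plate's centre; z up.
- clip: black binder clip, 32 x 32 x 45 mm, loose, lying on the bench; origin at the centre of its underside. A bystander.
- squeegee: squeegee with wooden grip, 38 x 100 x 22 mm, loose, lying on the bench; origin at the centre of its underside. A bystander.
- eraser: eraser, 21 x 45 x 13 mm, loose, lying on the bench; origin at the centre of its underside. A bystander.
- loupe: magnifying glass with handle, 56 x 114 x 12 mm, loose, lying on the bench; origin at the centre of its underside. A bystander.

How it is judged:
By the outcome, as a careful person would: the job done as asked, in the order asked, and still so for the second after the job is handed in, with the robot touching nothing.
It also fails if it takes over 38 s, if anything falls off the work surface, if the arm or the gripper's body presses on something with over 40 N, if the wrist force passes 120 N, or if a joint passes its speed limit or range.

ROBOT

A 6-joint arm with a two-finger parallel gripper is mounted at the origin on a cart in front of the work surface, level with it; the furniture and walls round the work are solid. World frame = base frame: x ahead of the robot, y to its left, z up, the work surface at z = 0. Lengths are in m, angles in rad, forces in N, time in s.
With the tool pointing down it reaches from about 0.375 to 0.975 m from the base axis. Payload 3.8 kg.
Tool frame: the origin (TCP) lies midway between the tips of the shut fingers; the grasp point (between the pads) lies 19 mm behind it; z points along the fingers, y is the line along which they close (so a half turn about z gives the same grasp; the last joint's range is limited). The gripper opens to 88 mm and grips with 3 to 60 N. Pads are 18 mm wide; open, the fingers measure 123 mm over their backs; the gripper's body (75 mm by 187 mm) begins 45 mm behind the grasp point.
Start: joints at [1.113, 0.264, 1.604, -0, 1.274, -0.037], TCP at [0.276, 0.616, 0.239] pointing down, gripper open.
Joint ranges: [-2.63, 2.63], [-0.94, 2.18], [0.31, 2.57], [-1.31, 4.45], [0, 2.66], [-2.55, 2.55]. Speed limits (rad/s): [2.57, 2.57, 3.14, 3.14, 3.14, 3.14].

INTERFACE

Orientations are given as a rotation vector (axis times angle).
In Python, from cell import manip, inverse_kinematics, cams, order gives the robot as it stands. Calls block until the motion is done:
- manip.move_pose(position, orientation): joint-space move of the TCP to a pose.
- manip.move_linear(position, rate=0.15, rot=None): straight line of the TCP; rot=None keeps the orientation; rate is the mean speed in m/s.
- manip.set_joints(angles): joint-space move.
- manip.set_gripper(opening, force=None): finger opening in m; force is the grip in N (None keeps the last); returns when the fingers have stopped.
- manip.dwell(seconds).
- inverse_kinematics(position, orientation): joint angles nearest the present ones, or None.
- manip.state(): the state.
- cams.capture(name): name is "scene" or "side" or "wrist"; returns a dict with "image" (420x560x3 uint8, blue, green, red), "z_map" (420x560 float32, m along the optical axis (not along the pixel's ray), 0 where there is no reading), "intrinsics" (3x3 intrinsics, pixels), "position" and "orientation" of the camera in the world; the wrist camera has in their place "T_tool_cam" (4x4, takes a point from camera to tool coordinates, whose origin is the TCP and whose axes are the flange's). Camera axes: x right, y down, z forward; pixel columns grow to the right and rows downward; lengths in m; the calibration is good to about 2 mm. A picture is of the moment at which its call begins: read the wrist's pose just before it.
A pose or a line that the arm cannot do raises manip.IKError and nothing moves.
- order.close_job(): hands the job in; it is judged then, once.
The state is a dict: "clock": time; "joint_pos": joint angles; "joint_velocities": joint speeds; "tau": joint torques, N m; "tool_pos": TCP position; "tcp_rot": TCP orientation; "contact_force": force on the tool from outside, world axes, zero at the start; "moment": the same for the moment, N m; "gripper_width": finger opening in m; "grasp_force": force on a finger pad.
Only numpy, scipy, OpenCV 4.12 (cv2) and the standard library are available. Lean on these libraries where they do the work, as an engineer would, in place of code of your own. Each camera call takes 0.05 s, during which the arm holds its last target. There are 200 camera calls.

## Working session

There is one attempt and no reset: what is moved stays moved. The work goes in short steps, each a Python script; the robot and the scene stay as the last script left them, time stands still between calls to the robot, and variables do not carry over. Pictures are saved under pics/ and viewed, at most 10 in all, crops included, and the job is handed in when it is done.

```bash
mkdir -p pics; ls; cat > h.py <<'E'
import numpy as np, cv2
from scipy.spatial.transform import Rotation as R
from cell import manip, inverse_kinematics, cams, order
def cloud(c):
    z=c["z_map"];K=np.array(c["intrinsics"]);v,u=np.mgrid[:420,:560]
    p=np.stack([(u-K[0,2])/K[0,0]*z,(v-K[1,2])/K[1,1]*z,z],-1)
    o=np.array(c["orientation"],float)
    M=o if o.shape==(3,3) else R.from_rotvec(o).as_matrix()
    return p@M.T+np.array(c["position"])
E
python3 - <<'E'
from h import *
for n in("scene","side"):
    c=cams.capture(n);cv2.imwrite(f"pics/{n}.png",c["image"])
    print(n,c["position"],np.array(c["orientation"]))
    P=cloud(c);m=((abs(P[...,2]-.07)<.006)&(c["z_map"]>0)).astype(np.uint8)
    k,L,s,ce=cv2.connectedComponentsWithStats(m)
    for i in range(1,k):
        if s[i,4]>60:
            q=P[L==i]; print(s[i],ce[i].round(),np.median(q,0).round(4),q.min(0).round(3),q.max(0).round(3),((q.min(0)+q.max(0))/2).round(4))
s=manip.state();print({k:np.round(v,3) for k,v in s.items()})
E
```

```text
pics
scene [-0.09824467  0.61850611  0.45789274] [-0.94300741  2.12920571 -1.39881576]
[ 118   96  435   45 1183] [337. 116.] [ 1.3367 -1.1925  0.07  ] [ 0.358 -1.212  0.064] [ 1.538 -0.077  0.076] [ 0.9477 -0.6445  0.07  ]
[  0 139  21   7  75] [ 10. 142.] [1.5212 0.2944 0.0696] [1.515 0.265 0.064] [1.528 0.325 0.076] [1.5217 0.295  0.0698]
[ 21 145  29  18  96] [ 35. 155.] [1.3013 0.2816 0.0706] [1.222 0.262 0.064] [1.443 0.284 0.076] [1.3323 0.2726 0.07  ]
[281 149  22   7  76] [291. 152.] [ 0.8393 -0.3335  0.0698] [ 0.823 -0.372  0.064] [ 0.885 -0.321  0.076] [ 0.854  -0.3467  0.07  ]
[353 180  24  10 132] [364. 185.] [ 0.5145 -0.276   0.0703] [ 0.492 -0.306  0.066] [ 0.545 -0.254  0.073] [ 0.5186 -0.28    0.0694]
[223 198  19   9 135] [232. 202.] [0.6437 0.0536 0.0706] [0.626 0.028 0.065] [0.67  0.073 0.073] [0.6481 0.0508 0.0686]
[306 208  40  17 568] [325. 216.] [ 0.4505 -0.0484  0.0707] [ 0.404 -0.105  0.065] [ 0.505 -0.002  0.073] [ 0.4541 -0.0535  0.0691]
[184 239  44  23 796] [206. 250.] [0.4935 0.2305 0.0708] [0.458 0.188 0.065] [0.538 0.267 0.073] [0.4978 0.2271 0.069 ]

[... 1896 characters left out ...]
324  0.076] [ 0.8695 -0.3483  0.07  ]
[469 285  46  22 264] [490. 300.] [ 0.8402 -0.3904  0.0703] [ 0.823 -0.399  0.064] [ 0.885 -0.348  0.076] [ 0.8543 -0.3734  0.07  ]
{'clock': np.float64(0.1), 'joint_pos': array([ 1.113,  0.265,  1.605, -0.   ,  1.274, -0.037]), 'joint_velocities': array([-0.002, -0.002, -0.003,  0.001, -0.001,  0.003]), 'tau': array([ 0.0000e+00, -5.0362e+01, -3.5807e+01,  7.3000e-02,  2.3000e-02,
       -0.0000e+00]), 'tool_pos': array([0.275, 0.616, 0.238]), 'tcp_rot': array([-6.560e-01, -3.072e+00,  3.000e-03]), 'contact_force': array([-0.092, -0.864, -0.488]), 'moment': array([0.006, 0.028, 0.049]), 'grasp_force': np.float64(0.0), 'gripper_width': np.float64(0.088)}
```

View pics/scene.png

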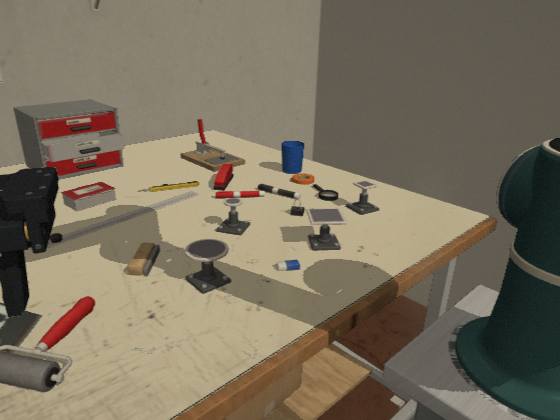

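View pics/side.png

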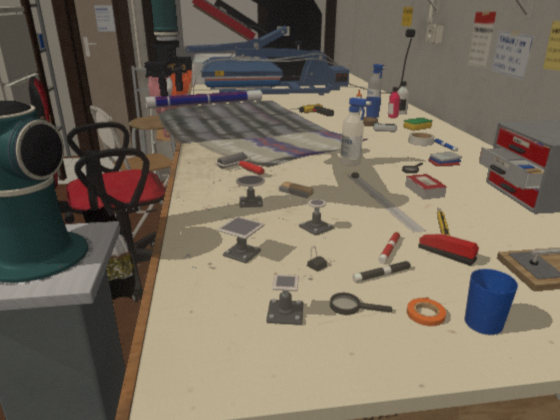

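The round plates are at scene pixels (233,202) for the small one and (207,250) for the large. The squares are at (325,216) and (364,186). Next I shut the fingers, hover over the small round plate and check it with the wrist camera.

```bash
cat >> h.py <<'E'
S=[.6465,.048]; L=[.497,.2235]
R0=R.from_rotvec([np.pi*np.cos(np.arctan2(-3.072,-.656)),np.pi*np.sin(np.arctan2(-3.072,-.656)),0])
def rot(xy): return (R.from_euler('z',np.arctan2(xy[1],xy[0])-1.113)*R0).as_rotvec()
def look(name):
    s=manip.state();c=cams.capture("wrist");cv2.imwrite(f"pics/{name}.png",c["image"])
    T=np.eye(4);T[:3,:3]=R.from_rotvec(s["tcp_rot"]).as_matrix();T[:3,3]=s["tool_pos"];T=T@np.array(c["T_tool_cam"])
    P=cloud(dict(z_map=c["z_map"],intrinsics=c["intrinsics"],orientation=T[:3,:3],position=T[:3,3]))
    m=((abs(P[...,2]-.07)<.006)&(c["z_map"]>0)).astype(np.uint8)
    k,Lb,st,ce=cv2.connectedComponentsWithStats(m)
    for i in range(1,k):
        if st[i,4]>100:
            q=P[Lb==i];print(st[i],np.median(q,0).round(4),((q.min(0)+q.max(0))/2).round(4),(q.max(0)-q.min(0)).round(4))
def touch(xy):
    for z in (.1,.078): manip.move_linear([*xy,z],rate=.1)
    manip.dwell(.3)
    f0=np.mean([(manip.dwell(.02),manip.state()["contact_force"][2])[1] for _ in range(8)])
    z=.075;tr=[]
    while z>.060:
        manip.move_linear([*xy,z],rate=.02); manip.dwell(.1)
        s=manip.state();f=np.mean([(manip.dwell(.02),manip.state()["contact_force"][2])[1] for _ in range(4)])-f0
        tr.append((round(z,4),round(s["tool_pos"][2],4),round(f,2)))
        if f>2.6: break
        z-=.001
    print(tr); manip.dwell(1.0)
    print("held",manip.state()["contact_force"]-[0,0,f0])
    manip.move_linear([*xy,.17],rate=.12);print(manip.state()["clock"])
E
python3 - <<'E'
from h import *
manip.set_gripper(0)
manip.move_pose([*S,.2],rot(S));look("w1")
s=manip.state();print(s["clock"],s["tool_pos"],s["gripper_width"],s["contact_force"],s["joint_pos"])
E
```

```text
[ 90   0  45   6 196] [0.5011 0.1883 0.0695] [0.4997 0.1893 0.0685] [0.0323 0.0067 0.007 ]
[ 255  174   49   47 1777] [0.6442 0.0505 0.0703] [0.6443 0.0496 0.0693] [0.0432 0.0429 0.0066]
[  16  227  110   81 5234] [ 0.4518 -0.0492  0.0705] [ 0.4516 -0.045   0.069 ] [0.1056 0.0866 0.0093]
3.8667 [0.64646328 0.0490781  0.20008075] 0.0007535855376891958 [-1.13048401 -0.47971062 -0.45471217] [ 3.72398558e-02  2.39620651e-01  1.70642310e+00  2.38293386e-04
  1.19543652e+00 -7.54854326e-02]
```

View pics/w1.png

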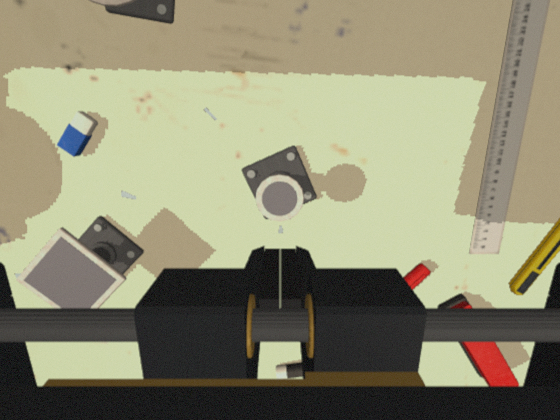

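The wrist view shows the small round plate at (279,198), centred at about (0.6445, 0.0495), so I touch it there.

```bash
python3 - <<'E'
from h import *
touch([.645,.0495])
manip.move_pose([*L,.2],rot(L));look("w2");print(manip.state()["clock"],manip.state()["tool_pos"])
E
```

```text
[(0.075, np.float64(0.0748), np.float64(0.24)), (0.074, np.float64(0.074), np.float64(-0.05)), (0.073, np.float64(0.073), np.float64(0.2)), (0.072, np.float64(0.0719), np.float64(-0.45)), (0.071, np.float64(0.071), np.float64(0.15)), (0.07, np.float64(0.0703), np.float64(1.44)), (0.069, np.float64(0.0692), np.float64(1.69)), (0.068, np.float64(0.0681), np.float64(2.27)), (0.067, np.float64(0.0671), np.float64(2.87))]
held [1.97592329 0.06264825 3.41456716]
11.625
[ 236  150   89   87 5972] [0.4941 0.2278 0.0704] [0.4949 0.2263 0.0698] [0.0792 0.0789 0.0066]
[ 98 361  45  18 423] [ 0.4354 -0.0226  0.0701] [ 0.4301 -0.0255  0.0684] [0.0431 0.0425 0.0066]
12.5917 [0.49784343 0.22273134 0.19970523]
```

```bash
python3 - <<'E'
from h import *
touch([.495,.226])
manip.move_linear([.47,.30,.28],rate=.15)
s=manip.state();print(s["clock"],s["tool_pos"],s["contact_force"])
c=cams.capture("scene");cv2.imwrite("pics/end.png",c["image"])
P=cloud(c);z=P[...,2]
for xy in([.645,.0495],[.495,.226],[.453,-.056],[.518,-.282]):
    m=(np.hypot(P[...,0]-xy[0],P[...,1]-xy[1])<.015)&(z>.045)&(z<.09);print(m.sum(),np.median(z[m]).round(4))
E
```

```text
[(0.075, np.float64(0.0749), np.float64(0.2)), (0.074, np.float64(0.074), np.float64(0.43)), (0.073, np.float64(0.073), np.float64(0.22)), (0.072, np.float64(0.072), np.float64(0.46)), (0.071, np.float64(0.071), np.float64(0.19)), (0.07, np.float64(0.0702), np.float64(1.54)), (0.069, np.float64(0.0691), np.float64(2.42)), (0.068, np.float64(0.0681), np.float64(2.14)), (0.067, np.float64(0.0671), np.float64(2.68))]
held [2.51348313 0.89477924 3.228379  ]
20.35
21.4 [0.4695717  0.29939466 0.27885672] [ 0.07875295  0.4838462  -0.50762563]
79 0.0704
101 0.0711
73 0.0708
52 0.0704
```

View pics/end.png

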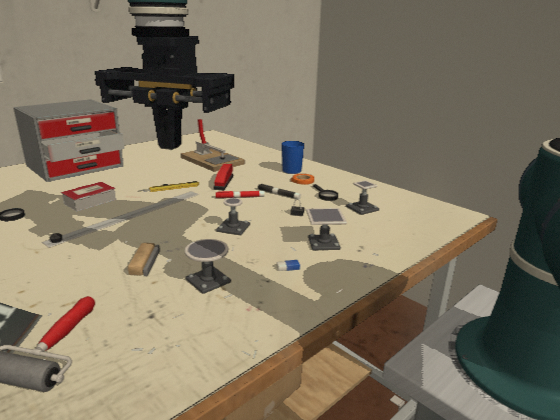

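The picture shows the plates back up (small round at (233,202), large round at (207,250)), the bystanders where they were, and the hand well clear.

```bash
python3 -c "
from h import *
manip.dwell(.3);print(order.close_job())"
```

```text
the job is handed in; nothing more can be done
None
```

I touched the small round plate and then the large one for at least a second each; each sank about 3 mm at about 3 N and sprang back, the hand is clear, nothing else moved, and I handed the job in at about 22 s.

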